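Dock a fuel cell through the sprung gate

ROBOT

A 6-joint arm with a two-finger parallel gripper is mounted at the origin on the work surface. World frame = base frame: x ahead of the robot, y to its left, z up, the work surface at z = 0. Lengths are in mm, angles in rad, forces in N, time in s.
With the tool pointing down it reaches from about 300 to 775 mm from the base axis. Payload 14.6 kg.
Tool frame: the origin (TCP) lies midway between the tips of the shut fingers; the grasp point (between the pads) lies grasp_offset behind it (grasp_offset is the distance from the TCP to the grasp point, in mm); z points along the fingers, y is the line along which they close (so a half turn about z gives the same grasp; the last joint's range is limited). The gripper opens to 94 mm and grips with 3 to 60 N. Pads are 16 mm wide; open, the fingers measure 119 mm over their backs; the gripper's body (75 mm by 177 mm) begins 78 mm behind the grasp point.
Start: joints at [1.104, 0.3, 1.521, -0, 1.321, -0.067], TCP at [214.075, 506.617, 205.446] pointing down, gripper open.
Joint ranges: [-3.03, 3.03], [-0.79, 2.21], [0.23, 2.52], [-1.04, 4.18], [0, 3.07], [-2.55, 2.55]. Speed limits (rad/s): [2.22, 2.22, 2.57, 3.14, 3.14, 3.14].

INTERFACE

Orientations are given as [roll, pitch, yaw] about the fixed x, y, z axes, in that order (R = Rz(yaw) Ry(pitch) Rx(roll)).
In Python, from cell import * gives the robot as it stands. The module is installed in compiled form; this text tells all that it offers.
- The arm moves only by the shell command python3 -m jog 'ROWS' [FORCE]. ROWS is JSON, a list of rows, each a list of 3 entries, a list of its own where there are three numbers: the finger opening in mm, from 0 to 94, then the shift along the tool's x, y, z in units of 50 mm (1.0 is 50 mm), then the turn about the tool's z in units of 180 degrees (1.0 is 180 degrees). In form: [[fingers, [dx, dy, dz], twist], ...]. A call has 1 to 20 rows; each row shifts and turns the commanded pose from where the row before left it, along the tool's axes as they then stand; what a row does not reach is not made up. A row lasts 1/10 s, in which the tool goes at most 50 mm and 8.59 degrees, less where a joint would pass 70% of its speed; a pose out of reach is approached as far as the arm can. A call with a number of a shift or a turn outside -1 to 1 is refused whole. A call with a gripper value outside its range is refused whole. The fingers move at their own pace and stop on an object; FORCE is the grip in N (left out, the last holds). Time passes only in rows, so rows that do not move let the fingers close. It gives the time, the measured TCP pose, the force, the opening and the grip force at its end, in the units of the state.
- read_state(): the state, without advancing time (a new reading comes with each control period).
- camera(name): name is "side" or "top"; returns the picture (384x512x3 uint8, red, green, blue); there is no depth.
- calibration(name): a dict with "mtx" (3x3 intrinsics, pixels), "cam_to_world" (4x4, takes a point from camera to world coordinates). Camera axes: x right, y down, z forward; pixel columns grow to the right and rows downward; lengths in mm; the calibration is good to about 2 mm. A picture is of the moment at which its call begins. calibration takes no time and is no camera call.
- sign_off(): hands the job in; it is judged then, once.
Trained networks look in the newest picture that a camera, given by its name, has taken for a name from the list of things; names that differ only in an ending like _2 or _b are one class to them, and where a whole thing is asked for, a point or a joint stands for the part that bears it (a point fixed in the world has none). Each returns a list of dicts, best first, with "conf" (0 to 1); they miss things now and then, are a little off and sometimes report something else, mostly with a low value. They report only what shows in the picture. A call takes as long as a camera call. They do not tell look-alikes from the thing itself.
- regions_of(camera, query): "pixels" (384x512 bool, what is visible of it) and "rect" ([centre column, centre row, width, height] in pixels, round what is visible of it).
The state is a dict: "clock": time; "joints": joint angles; "qd": joint speeds; "effort": joint torques, N m; "eef_pos": TCP position; "eef_rot": TCP orientation; "wrist_force": force on the tool from outside, world axes, zero at the start; "moment": the same for the moment, N m; "finger_gap": finger opening in mm; "finger_force": force on a finger pad.
Only numpy, scipy, OpenCV 4.12 (cv2) and the standard library are available. Lean on these libraries where they do the work, as an engineer would, in place of code of your own. Each camera call takes 0.05 s, during which the arm holds its last target. There are 200 camera calls.

TASK

Put the rectangular test cell into the docking station: set it down on the open end of the bed, then slide it in under the rail lips, ported end first, and push it on through the sprung gate flap, against the sprung contacts, until the flap has snapped shut behind it and keeps it from coming back; then let go and draw clear. Feel your way home with a light push and never force it, and leave everything else on the bench where it is.

Things in the scene. Friction and masses are not known exactly. Their poses are not given: they have to be found in the camera images.
- cell_mid (a point): Centre of the loose rectangular cell (0.45 kg), 24 mm above its underside: bolted block 84 long (x), 60 wide (y), 36 high on an 84x76x6 mm sled, so 8 mm wide, 6 mm thick flanges stand out along both long sides, none at the ends. Block top 42 mm up, bolts and gas stubs 17 mm more. +x end has two dark ports and leads; it starts within 0.6 rad of world x. Grasp the 60 mm width above the flanges.
- cell_ports (a point): Point on the cell's leading end face, between its two dark gas ports, 16 mm above the underside: 42 mm from the cell's centre along its own +x. Axes as cell_mid.
- dock: Docking station, aluminium bed fixed to the bench. Origin on the bench under the middle of the rails' mouth; x along the lane (pushing direction, away from the robot), y left, z up. Bed 136 mm wide, x -135 to 250 mm, 10 mm thick; its top is the sliding floor, so a cell on it has its centre at z 34 mm. Gate arm at right (y -53 to -64, up to z 58 mm), end plate at x 177 to 217, up to z 55 mm.
- dock_setdown (a point): Where to set the cell down: point on the bed's top at dock x -80 mm, y 0, z 10 mm. The bed is open to above here, between two low curbs (tops at z 18 mm) that taper: 92 mm apart at x -122 mm, 84 mm at x -38 mm, 79 mm at the rails. Axes as dock. Fingers let go here; push then from behind on the cell's rear end, near the middle.
- dock_lane (a point): Point on the bed's top at dock x 100 mm, y 0, z 10 mm. Rails 79 mm apart, x 0 to 200 mm, with lips overhanging 5.5 mm inwards at z 17.5 to 22 mm (lead-in at the mouth); the cell's flanges slide beneath, so it can be slid in only from the mouth, never put in from above. Slippery: the free sliding cell drags with only 1 to 2 N. Axes as dock.
- dock_home (a point): Dock x 123 mm, y 0, z 34 mm. The head with gate and contacts is clamped up to 12 mm either way, unmeasured. Mid setting: cell centre meets sprung contacts at x 106 mm (3 N, rising to 7 N), flap shuts behind it at 120 mm, rubber stop at 123.5 mm (15 N/mm); let go, it springs back on the flap, to 111 mm. All shift alike: push at 12 mm/s to 16-20 N felt. Forces on the cell over 70 N in sum fail.
- flap (a joint): Gate flap, rad: steel leaf 50 mm long, z 23 to 51 mm, on an upright sprung pin at right (dock y -44, x 30 mm plus the head's setting). 0 = shut, slanting inwards over the lane, tip near y -10 mm, 37 mm past the pin. Grows as the cell swings it inwards (0.5 with the cell alongside, at most 0.62; 1 to 4 N). Cannot open outwards: a cell pressed back on it shuts it more firmly.
- round_cell: Bystander: round bolted steel cell, 86 mm across and about 56 mm high, loose. Origin at the centre of its underside.
- screw_jar: Bystander: small glass jar, 52 mm across, 62 mm high, loose. Origin at the centre of its underside.
- driver: Bystander: screwdriver lying on the bench, loose. Origin at its middle.
- spanner: Bystander: spanner lying on the bench, loose. Origin at its middle.
- meter: Bystander: black hand meter 150 x 75 x 36 mm lying on its back, loose. Origin at the centre of its underside.
- blank_flange: Bystander: steel disc, 72 mm across, 10 mm thick, loose. Origin at the centre of its underside.
There are look-alikes about, which are no part of the job. What is shaped like the part that bears cell_mid but green or turquoise is not meant.

How it is judged (in metres and radians):
On the way, in this order (a step that is already met when the one before it is completed fails the run):
1. the cell stands on the bed in front of the gate (z of cell_mid in the frame of dock between 0.031 and 0.037 m and x of cell_mid in the frame of dock between -0.125 and -0.02 m and y of cell_mid in the frame of dock between -0.025 and 0.025 m), for 0.1 s.
2. the cell, under the lips, has pushed the gate flap open (value of joint flap above 0.35 rad and x of cell_mid in the frame of dock above 0.01 m and z of cell_mid in the frame of dock below 0.038 m), for 0.1 s.
At the end, for the whole second after the job is handed in: The cell stands at rest between contacts and gate: centre 95 to 140 mm along the lane and within 5 mm of its middle, flat on the bed, within 0.06 rad of the lane, ported end leading (beyond 130 mm); the flap is shut behind it (below 0.06 rad) (value of joint flap below 0.06 rad and x of cell_ports in the frame of dock above 0.13 m and x of cell_mid in the frame of dock between 0.095 and 0.14 m and y of cell_mid in the frame of dock between -0.005 and 0.005 m and z of cell_mid in the frame of dock between 0.031 and 0.037 m and angle between the x axis of cell_mid and the x axis of dock, either way round below 0.06 rad and linear speed of cell below 0.01 m/s); the robot touches nothing.
It fails at once if the cell, in the rails, is forced: its contacts with the docking station add up to more than 70 N (contact force between cell and dock above 70 N and x of cell_mid in the frame of dock above -0.02 m).
It fails at once if the cell is tipped over (angle between cell_mid's own z axis and vertical above 0.5 rad).
It fails at once if a bystander is shoved away by more than 30 mm (distance of any of round_cell, screw_jar, driver, spanner, meter, blank_flange from where it was at the start of the episode above 0.03 m).
It also fails if it takes over 64 s, if anything falls off the work surface, if the arm or the gripper's body presses on something with over 40 N, if the wrist force passes 120 N, or if a joint passes its speed limit or range.

## Working session

There is one attempt and no reset: what is moved stays moved. The work goes in short steps, Python scripts to look and compute and a shell command to move; the robot and the scene stay as the last step left them, time stands still between calls to the robot, and variables do not carry over. Pictures are saved under pics/ and viewed, at most 10 in all, crops included, and the job is handed in when it is done.

```bash
mkdir -p pics; cat > h.py <<'E'
from cell import *
import numpy as np, cv2
def save(n,f,crop=None,s=1):
    im=camera(n)
    if crop: im=im[crop[1]:crop[3],crop[0]:crop[2]]
    im=cv2.resize(im,None,fx=s,fy=s,interpolation=cv2.INTER_CUBIC)
    cv2.imwrite('pics/'+f,im[:,:,::-1])
def ray(n,u,v,z):
    c=calibration(n);K=np.array(c['mtx']);T=np.array(c['cam_to_world'])
    d=T[:3,:3]@np.linalg.inv(K)@[u,v,1];o=T[:3,3]
    return o+d*(z-o[2])/d[2]
def proj(n,p):
    c=calibration(n);K=np.array(c['mtx']);T=np.linalg.inv(np.array(c['cam_to_world']))
    q=K@(T[:3,:3]@np.array(p)+T[:3,3]);return q[:2]/q[2]
E
python3 - <<'E'
from h import *
np.set_printoptions(precision=1,suppress=True)
save('top','t0.png',s=1.5);save('side','s0.png',s=1.5)
for n in('top','side'):
    print(n,np.array(calibration(n)['cam_to_world']))
    for q in('cell_mid','dock','flap','meter','round_cell'):
        for r in regions_of(n,q)[:3]: print(n,q,r['conf'],np.round(r['rect']))
print(read_state())
E
```

```text
top [[   0.    -1.     0.2  241. ]
 [  -1.    -0.    -0.    12.8]
 [   0.    -0.2   -1.  1676.2]
 [   0.     0.     0.     1. ]]
top cell_mid 0.86 [330. 242.  28.  28.]
top cell_mid 0.76 [334. 204.  22.  22.]
top cell_mid 0.71 [138. 226.  19.  20.]
top dock 0.79 [242. 180.  47. 102.]
top meter 0.79 [331. 150.  23.  38.]
top round_cell 0.72 [194. 201.  15.  22.]
top round_cell 0.23 [198. 147.  14.  16.]
side [[  -1.    -0.1    0.1  377.7]
 [  -0.2    0.5   -0.8 1265.5]
 [   0.    -0.9   -0.5  846. ]
 [   0.     0.     0.     1. ]]
side cell_mid 0.82 [276. 190.  25.  23.]
side cell_mid 0.77 [290. 172.  32.  26.]
side cell_mid 0.61 [327. 179.  29.  24.]
side dock 0.76 [250. 221. 122.  39.]
side flap 0.65 [250. 211.  14.   9.]
side flap 0.18 [274. 152.  13.  18.]
side meter 0.88 [232. 168.  43.  21.]
side meter 0.6 [244. 222. 125.  41.]
side round_cell 0.93 [266. 262.  33.  33.]
side round_cell 0.69 [252. 211.  12.  12.]
{'clock': 0.6, 'joints': array([ 1.1,  0.3,  1.5,  0. ,  1.3, -0.1]), 'qd': array([-0., -0.,  0.,  0., -0.,  0.]), 'effort': array([ -0. , -53.1, -35.3,   0.1,   0. ,  -0. ]), 'eef_pos': array([214.1, 506.6, 205.4]), 'eef_rot': array([-3.1, -0. ,  2.7]), 'wrist_force': array([ 0.2, -0. , -0.5]), 'moment': array([0., 0., 0.]), 'finger_force': 0.0, 'finger_gap': 94.04333073832393}
```

View pics/t0.png

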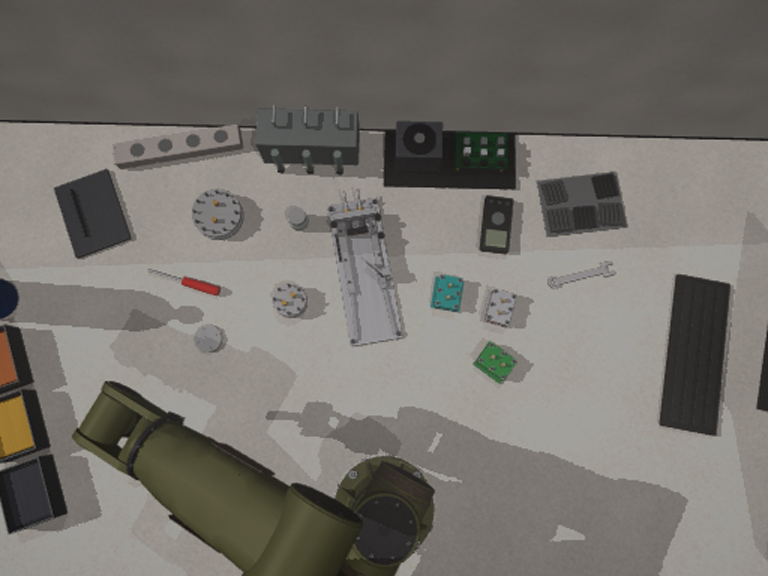

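View pics/s0.png

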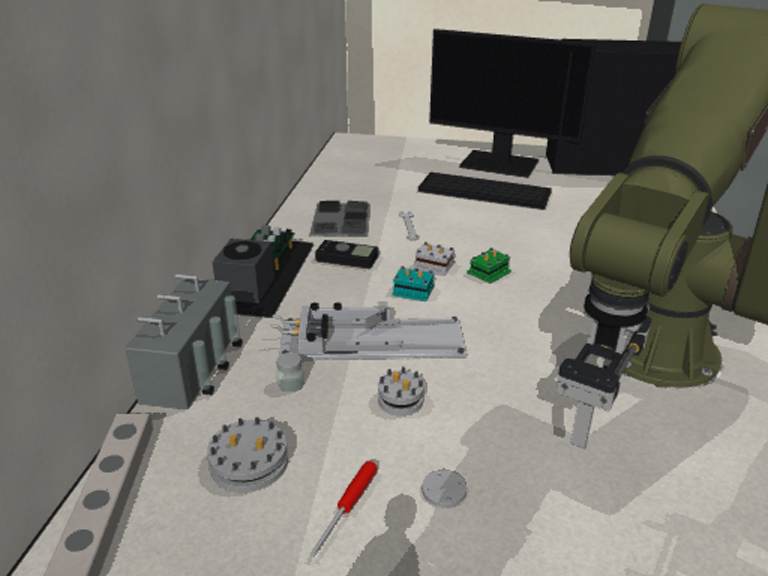

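Look-alikes in the top picture (native px): silver cell at (334,204), turquoise (298,195), green (330,242). I choose the silver one; the dock runs from (252,227) up to (237,135). Next, a close crop of both.

```bash
python3 - <<'E'
from h import *
save('top','t1.png',(215,125,355,235),5.7)
save('side','s1.png',(180,150,350,245),4.7)
for u,v in((334,204),(298,195),(330,242)): print(ray('top',u,v,42).round())
for r in regions_of('top','cell_mid')[:3]:
    m=r['pixels'].astype(np.uint8); print(r['conf'],cv2.minAreaRect(cv2.findNonZero(m)))
for r in regions_of('top','dock')[:1]:
    m=r['pixels'].astype(np.uint8); print(r['conf'],cv2.boxPoints(cv2.minAreaRect(cv2.findNonZero(m))))
E
```

```text
[ 507. -289.   42.]
[ 539. -150.   42.]
[ 360. -273.   42.]
0.84 ((298.0480041503906, 194.7360076904297), (20.214054107666016, 25.043964385986328), 10.30484676361084)
0.82 ((330.08917236328125, 241.0648651123047), (23.15926170349121, 19.85079574584961), 36.02737808227539)
0.6 ((332.1692199707031, 204.546142578125), (18.681333541870117, 22.715801239013672), 15.255120277404785)
0.58 [[217.27026 133.62163]
 [251.64864 127.89189]
 [267.75677 224.54054]
 [233.3784  230.27028]]
```

View pics/t1.png

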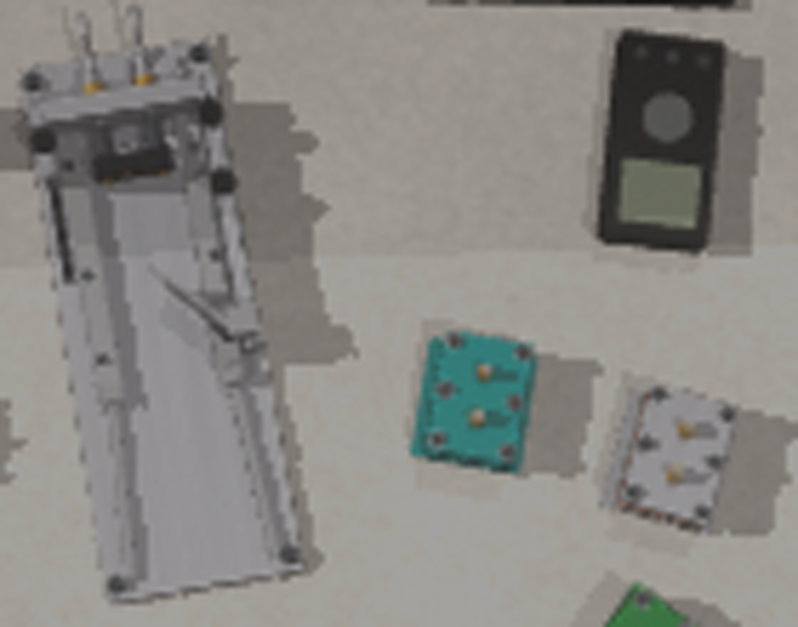

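View pics/s1.png

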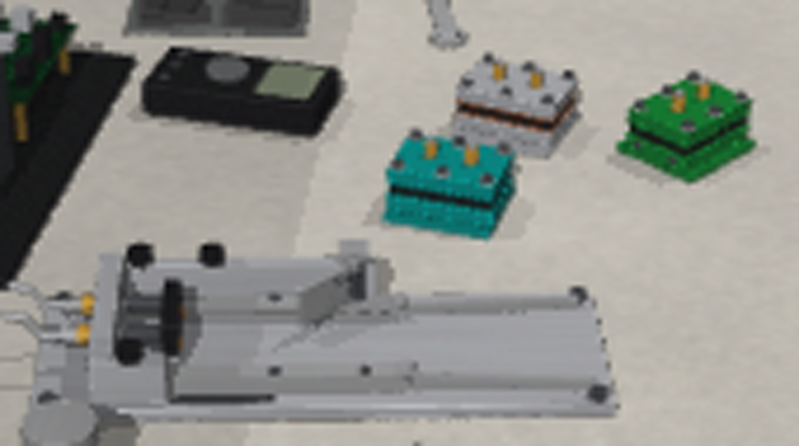

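Top crop: silver cell block with bolts at (648..727, 393..512) in the crop and dark ports/leads to be assumed at far end; it is the silver one with the orange-brown gasket. Dock front corners are at crop (112,603) and (302,572), and the flap tip is near (150,267).

```bash
cat > est.py <<'E'
from h import *
np.set_printoptions(precision=1,suppress=True)
def w(u,v,z): return ray('top',(u+.5)/5.7-.5+215,(v+.5)/5.7-.5+125,z)[:2]
B=np.array([w(u,v,46) for u,v in((660,393),(727,412),(648,443),(714,462),(633,492),(702,512))])
c=B.mean(0);d1=B[0]-B[4];d2=B[1]-B[5];d3=(B[0::2]-B[1::2]).mean(0)
yaw=[np.arctan2(d[1],d[0]) for d in(d1,d2)]+[np.arctan2(d3[1],d3[0])-np.pi/2]
FL=w(112,603,10);FR=w(302,572,10);e=FL-FR
rm=(w(33,80,57)+w(200,52,57))/2; fm=(w(118,583,20)+w(290,555,20))/2; a=rm-fm
dy=[np.arctan2(e[1],e[0])-np.pi/2,np.arctan2(a[1],a[0])]
e2=w(33,80,57)-w(200,52,57); dy.append(np.arctan2(e2[1],e2[0])-np.pi/2)
if __name__=='__main__':
    print('cell',c,np.round(yaw,3),np.linalg.norm(d1),np.linalg.norm(d3))
    print('dock front',FL,FR,np.linalg.norm(e),np.round(dy,3),np.linalg.norm(a))
    t=0.167;ax=np.array([np.cos(t),np.sin(t)])
    D=(FL+FR)/2+135*ax; print('origin',D,'from axis pts lateral', [(p-D)@[-ax[1],ax[0]] for p in (rm,fm)])
    try: print(grasp_offset)
    except NameError: print('no go')
    import sys
    R=np.array([[ax[0],-ax[1]],[ax[1],ax[0]]])
    def P(n,x,y,z): q=D+R@[x,y]; return proj(n,[q[0],q[1],z])
    cy=-.255;C=np.array([[np.cos(cy),-np.sin(cy)],[np.sin(cy),np.cos(cy)]])
    def Q(n,x,y,z): q=c+C@[x,y]; return proj(n,[q[0],q[1],z])
    out=[]
    for n,o in(('top',(215,125,355,235)),('side',(180,150,350,245))):
        s=4; im=cv2.resize(camera(n)[o[1]:o[3],o[0]:o[2]],None,fx=s,fy=s,interpolation=cv2.INTER_CUBIC)[:,:,::-1].copy()
        def dr(F,pts,col): cv2.polylines(im,[np.array([((F(n,*p)-[o[0],o[1]]+.5)*s) for p in pts]).round().astype(int)],True,col,1)
        dr(P,[(-135,68,10),(250,68,10),(250,-68,10),(-135,-68,10)],(0,0,255))
        dr(P,[(0,34,22),(200,34,22),(200,-34,22),(0,-34,22)],(0,200,0))
        dr(P,[(177,60,55),(217,60,55),(217,-60,55),(177,-60,55)],(255,0,0))
        dr(P,[(30,-44,51),(67,-10,51)],(0,255,255))
        dr(Q,[(42,30,42),(-42,30,42),(-42,-30,42),(42,-30,42)],(255,0,255))
        dr(Q,[(42,38,0),(-42,38,0),(-42,-38,0),(42,-38,0)],(0,165,255))
        out.append(im)
    W=max(i.shape[1] for i in out)
    out=[cv2.copyMakeBorder(i,0,0,0,W-i.shape[1],cv2.BORDER_CONSTANT) for i in out]
    im=np.vstack(out);f=min(1,600/im.shape[0]);cv2.imwrite('pics/ov_top.png',out[0]);cv2.imwrite('pics/ov_side.png',out[1])
E
python3 est.py
```

```text
cell [ 506.4 -288.8] [-0.3 -0.3 -0.3] 70.72068180207737 46.95454311756042
dock front [399.2  93.1] [423.3 -35.7] 131.07375166135142 [0.2 0.2 0.2] 349.0533393422805
origin [544.4  51.1] from axis pts lateral [np.float64(11.34903767991489), np.float64(0.33624441953858303)]
18.8
```

View pics/ov_top.png

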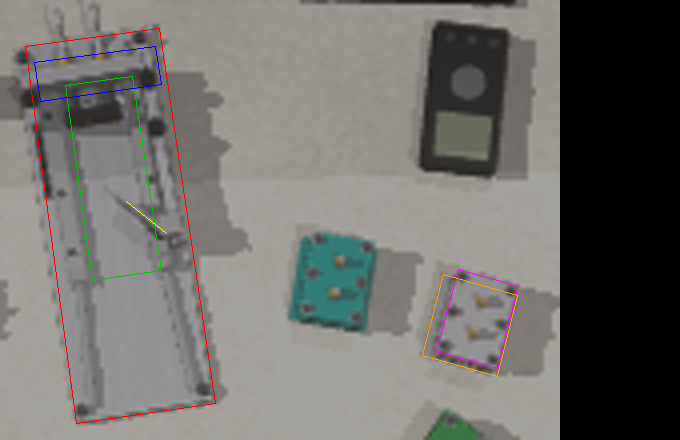

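View pics/ov_side.png

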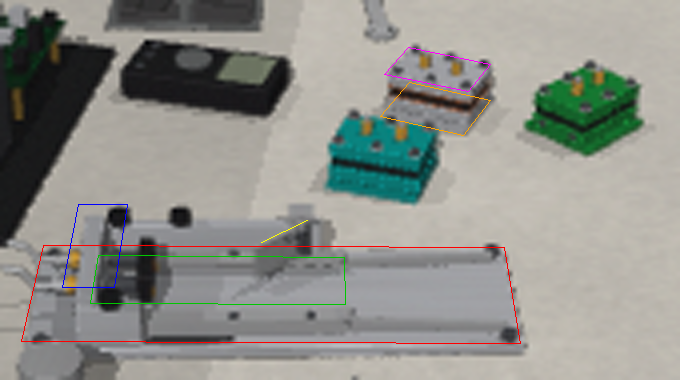

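The overlays show the cell pose is good (±2 mm). The dock yaw needs a sharper estimate, so I rectify the dock in both views and search for yaw.

```bash
cat > rect.py <<'E'
from est import *
F0=(FL+FR)/2
def rec(n,im,t,z,F,s=2,x0=-150,x1=250,y0=-80,y1=80):
    ax=np.array([np.cos(t),np.sin(t)]);D=F+135*ax
    X,Y=np.meshgrid(np.arange(x0,x1,1/s),np.arange(y1,y0,-1/s))
    wx=D[0]+ax[0]*X-ax[1]*Y; wy=D[1]+ax[1]*X+ax[0]*Y
    c=calibration(n);K=np.array(c['mtx']);T=np.linalg.inv(np.array(c['cam_to_world']))
    p=np.stack([wx,wy,np.full_like(wx,z)],-1)@T[:3,:3].T+T[:3,3]; q=p@K.T
    return cv2.remap(im,(q[...,0]/q[...,2]).astype(np.float32),(q[...,1]/q[...,2]).astype(np.float32),cv2.INTER_CUBIC)
if __name__=='__main__':
    it,si=camera('top'),camera('side')
    for n,im in(('top',it),('side',si)):
        g=cv2.cvtColor(im,cv2.COLOR_RGB2GRAY).astype(np.float32)
        for x0,x1 in((-125,0),(-125,160),(70,160)):
            sc=[]
            ts=np.arange(.10,.26,.004)
            for t in ts:
                r=rec(n,g,t,12,F0,2,x0,x1); sc.append((np.diff(r.mean(1))**2).sum())
            print(n,x0,x1,'best yaw %.3f'%ts[np.argmax(sc)],np.round(np.array(sc)[::4]))
    o=[]
    for n,im in(('top',it),('side',si)):
        r=rec(n,im,.18,10,F0)[:,:,::-1].copy()
        for x in range(-150,250,50): cv2.line(r,((x+150)*2,0),((x+150)*2,6),(0,0,255),1)
        for y in(-68,-39.5,0,39.5,68): cv2.line(r,(0,int((80-y)*2)),(800,int((80-y)*2)),(0,0,255) if y else (0,255,0),1)
        o.append(r[10:-20])
    cv2.imwrite('pics/rect.png',np.vstack(o))
E
python3 rect.py
```

```text
top -125 0 best yaw 0.200 [170. 209. 251. 289. 326. 360. 380. 375. 351. 332.]
top -125 160 best yaw 0.208 [ 98. 116. 163. 185. 181. 202. 285. 319. 265. 175.]
top 70 160 best yaw 0.192 [ 386.  504.  825.  989. 1105. 1175. 1183. 1138. 1047.  910.]
side -125 0 best yaw 0.184 [157. 172. 192. 229. 276. 299. 291. 268. 239. 212.]
side -125 160 best yaw 0.252 [ 61.  66.  74. 107. 164. 213. 194. 178. 187. 215.]
side 70 160 best yaw 0.240 [183. 302. 344. 571. 697. 720. 732. 741. 791. 834.]
```

View pics/rect.png

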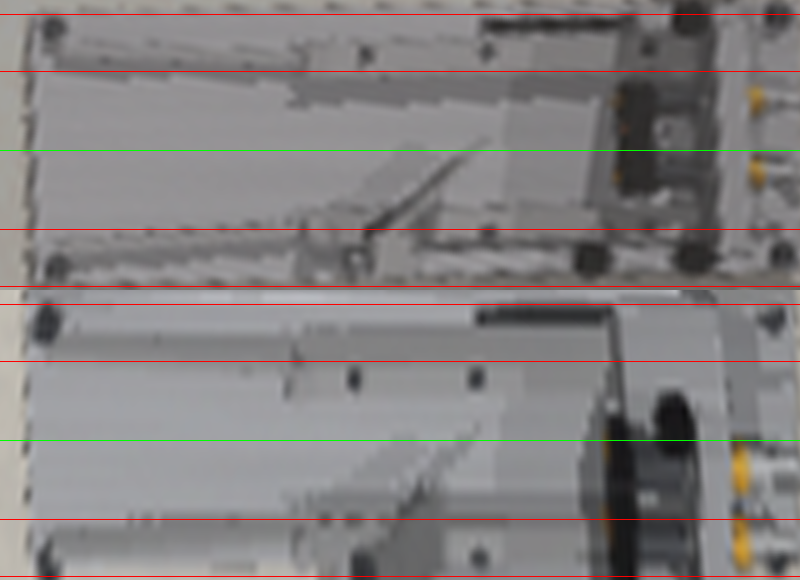

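```bash
cat > to.py <<'E'
import sys
from scipy.spatial.transform import Rotation as Ro
from rect import *
T=.203; AX=np.array([np.cos(T),np.sin(T)]);N=np.array([-AX[1],AX[0]])
D=F0+1.2*N+135*AX
CY=float(np.mean(yaw))
def go(x,y,z,yw):
    s=read_state();R=Ro.from_euler('xyz',s['eef_rot'])
    cur=np.arctan2(R.as_matrix()[1,0],R.as_matrix()[0,0])
    d=(yw-cur+np.pi/2)%np.pi-np.pi/2
    v=R.inv().apply(np.array([x,y,z])-s['eef_pos'])/50
    print('shift units',v.round(3),'twist (after shift)',round(-d/np.pi,4),'pose',s['eef_pos'].round(1),s['eef_rot'].round(3),'F',s['wrist_force'],'gap',round(s['finger_gap'],1),'t',s['clock'],'j6',s['joints'][5].round(2))
def dock(x,y,z,yw=None): p=D+AX*x+N*y; go(p[0],p[1],z,T if yw is None else T+yw)
if __name__=='__main__':
    a=sys.argv[1:]
    if a[0]=='c': go(c[0],c[1],float(a[1]),CY)
    elif a[0]=='d': dock(*map(float,a[1:]))
    print('D',D,'cell',c,np.round(yaw,3),'dock yaws',np.round(dy,3))
E
python3 to.py c 150
```

```text
shift units [-11.6 -12.4   1.1] twist (after shift) -0.044 pose [214.1 506.6 205.5] [ 3.1 -0.   2.7] F [-0.8 -0.4 -0.5] gap 93.9 t 1.0 j6 -0.07
D [543.2  57.1] cell [ 506.4 -288.8] [-0.3 -0.3 -0.3] dock yaws [0.2 0.2 0.2]
```

```bash
sed -i 's/precision=1/precision=3/' est.py
python3 -m jog '[[94,[-0.58,-0.62,0],0],[94,[-0.58,-0.62,0],0],[94,[-0.58,-0.62,0],0],[94,[-0.58,-0.62,0],0],[94,[-0.58,-0.62,0],0],[94,[-0.58,-0.62,0],0],[94,[-0.58,-0.62,0],0],[94,[-0.58,-0.62,0],0],[94,[-0.58,-0.62,0],0],[94,[-0.58,-0.62,0],0],[94,[-0.58,-0.62,0],0],[94,[-0.58,-0.62,0],0],[94,[-0.58,-0.62,0],0],[94,[-0.58,-0.62,0],0],[94,[-0.58,-0.62,0],0],[94,[-0.58,-0.62,0],0],[94,[-0.58,-0.62,0],0],[94,[-0.58,-0.62,0],0],[94,[-0.58,-0.62,0],0],[94,[-0.58,-0.62,0],0]]'
python3 to.py c 100
```

```text
clock: 3.0
eef_pos: [507.3, -292.0, 205.4]
eef_rot: [3.142, 0.0, 2.742]
wrist_force: [0.8, 0.5, -0.2]
finger_gap: 93.9
finger_force: 0.0
shift units [0.043 0.052 2.108] twist (after shift) -0.044 pose [ 507.3 -292.   205.4] [3.142 0.    2.742] F [ 0.834  0.491 -0.212] gap 93.9 t 3.0 j6 -1.76
D [543.225  57.059] cell [ 506.37  -288.777] [-0.27  -0.254 -0.261] dock yaws [0.185 0.199 0.199]
```

```bash

python3 -m jog '[[94,[0.04,0.05,0],-0.022],[94,[0,0,0],-0.022],[94,[0,0,0.7],0],[94,[0,0,0.7],0],[94,[0,0,0.7],0],[94,[0,0,0],0]]'
python3 to.py c 12
python3 - <<'E'
from h import *
a=camera('side')[140:210,260:330];b=camera('top')[160:250,290:380]
cv2.imwrite('pics/c1.png',np.hstack([cv2.resize(i,(400,400),interpolation=cv2.INTER_CUBIC) for i in(a,b)])[:,:,::-1])
E
```

```text
clock: 3.6
eef_pos: [504.2, -286.0, 96.3]
eef_rot: [3.139, -0.007, 2.88]
wrist_force: [-1.1, -0.5, 1.0]
finger_gap: 93.7
finger_force: 0.0
shift units [-0.067 -0.047  1.685] twist (after shift) -0.0 pose [ 504.2 -286.    96.3] [ 3.139 -0.007  2.88 ] F [-1.115 -0.514  1.037] gap 93.7 t 3.6 j6 -1.89
D [543.225  57.059] cell [ 506.37  -288.777] [-0.27  -0.254 -0.261] dock yaws [0.185 0.199 0.199]
```

View pics/c1.png

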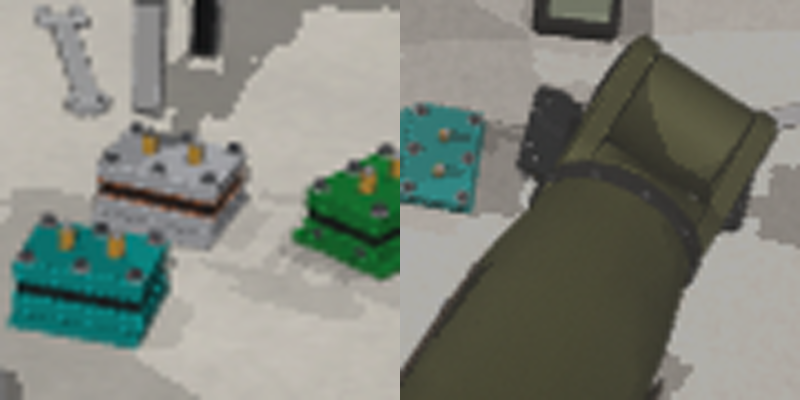

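Side crop: fingers hover over the silver cell (left finger tip at (147,108)), as computed. Descending and gripping.

```bash

python3 -m jog '[[94,[-0.06,-0.04,0],0],[94,[0,0,0.4],0],[94,[0,0,0.4],0],[94,[0,0,0.4],0],[94,[0,0,0.3],0],[94,[0,0,0.17],0],[94,[0,0,0],0],[94,[0,0,0],0]]'
python3 to.py c 12
```

```text
clock: 4.5
eef_pos: [509.0, -290.2, 17.9]
eef_rot: [-3.141, 0.001, 2.88]
wrist_force: [-0.3, 0.4, -0.2]
finger_gap: 94.0
finger_force: 0.0
shift units [0.059 0.014 0.118] twist (after shift) 0.0 pose [ 509.  -290.2   17.9] [-3.141  0.001  2.88 ] F [-0.308  0.371 -0.215] gap 94.0 t 4.5 j6 -1.89
D [543.225  57.059] cell [ 506.37  -288.777] [-0.27  -0.254 -0.261] dock yaws [0.185 0.199 0.199]
```

```bash

python3 -m jog '[[94,[0.06,0.01,0.1],0],[94,[0,0,0],0],[50,[0,0,0],0],[50,[0,0,0],0],[50,[0,0,0],0],[50,[0,0,0],0],[50,[0,0,0],0],[50,[0,0,0],0],[50,[0,0,0],0],[50,[0,0,0],0]]' 30
python3 -m jog '[[50,[0,0,0],0],[50,[0,0,0],0],[50,[0,0,0],0]]'
python3 to.py c 12
```

```text
clock: 5.5
eef_pos: [505.8, -288.7, 12.0]
eef_rot: [-3.141, 0.0, 2.88]
wrist_force: [0.3, -0.7, 0.6]
finger_gap: 59.6
finger_force: 30.0
clock: 5.8
eef_pos: [505.8, -288.7, 12.0]
eef_rot: [-3.141, 0.0, 2.88]
wrist_force: [0.5, -2.3, 0.8]
finger_gap: 59.8
finger_force: 30.0
shift units [-0.011  0.002  0.   ] twist (after shift) 0.0 pose [ 505.8 -288.7   12. ] [-3.141  0.     2.88 ] F [ 0.495 -2.35   0.843] gap 59.8 t 5.8 j6 -1.89
D [543.225  57.059] cell [ 506.37  -288.777] [-0.27  -0.254 -0.261] dock yaws [0.185 0.199 0.199]
```

Gripped at 60 mm. Lift, then compute the shift to the set-down.

```bash

python3 -m jog '[[50,[0,0,-0.2],0],[50,[0,0,-0.4],0],[50,[0,0,-0.5],0],[50,[0,0,-0.5],0],[50,[0,0,-0.5],0],[50,[0,0,-0.3],0],[50,[0,0,0],0],[50,[0,0,0],0],[50,[0,0,0],0]]'
python3 to.py d -80 0 110
```

```text
clock: 6.7
eef_pos: [505.2, -288.2, 130.7]
eef_rot: [3.141, -0.002, 2.88]
wrist_force: [0.3, -0.5, -4.3]
finger_gap: 59.3
finger_force: 30.0
shift units [2.481 6.149 0.423] twist (after shift) -0.1479 pose [ 505.2 -288.2  130.7] [ 3.141 -0.002  2.88 ] F [ 0.303 -0.537 -4.342] gap 59.3 t 6.7 j6 -1.89
D [543.225  57.059] cell [ 506.37  -288.777] [-0.27  -0.254 -0.261] dock yaws [0.185 0.199 0.199]
```

```bash

python3 -m jog '[[50,[0.1,0.25,0],0],[50,[0.2,0.5,0],0],[50,[0.24,0.6,0],0],[50,[0.24,0.6,0],0],[50,[0.24,0.6,0],0],[50,[0.24,0.6,0],0],[50,[0.24,0.6,0],0],[50,[0.24,0.6,0],0],[50,[0.24,0.6,0],0],[50,[0.24,0.6,0],0],[50,[0.24,0.6,0],0],[50,[0.18,0,0],-0.03],[50,[0,0,0],-0.03],[50,[0,0,0],-0.03],[50,[0,0,0],-0.03],[50,[0,0,0],-0.028],[50,[0,0,0],0],[50,[0,0,0],0],[50,[0,0,0],0],[50,[0,0,0],0]]'
python3 to.py d -80 0 60
```

```text
clock: 8.7
eef_pos: [457.6, 42.6, 131.9]
eef_rot: [3.142, -0.0, -2.939]
wrist_force: [-0.4, -0.5, -4.5]
finger_gap: 59.6
finger_force: 30.0
shift units [-0.135 -0.063  1.437] twist (after shift) -0.0003 pose [457.6  42.6 131.9] [ 3.142 -0.    -2.939] F [-0.369 -0.537 -4.49 ] gap 59.6 t 8.7 j6 -1.76
D [543.225  57.059] cell [ 506.37  -288.777] [-0.27  -0.254 -0.261] dock yaws [0.185 0.199 0.199]
```

```bash

python3 -m jog '[[50,[-0.13,-0.06,0.3],0],[50,[0,0,0.5],0],[50,[0,0,0.5],0],[50,[0,0,0.35],0],[50,[0,0,0],0],[50,[0,0,0],0],[50,[0,0,0],0],[50,[0,0,0],0]]'
python3 to.py d -80 0 22
python3 - <<'E'
from to import *
o=(225,175,315,245);s=8
im=cv2.resize(camera('side')[o[1]:o[3],o[0]:o[2]],None,fx=s,fy=s,interpolation=cv2.INTER_CUBIC)[:,:,::-1].copy()
st=read_state();p=st['eef_pos'];M=Ro.from_euler('xyz',st['eef_rot']).as_matrix()
t=-np.array([M[0,0],M[1,0]]);n=np.array([-t[1],t[0]])
def pl(C,a,b,pts,col):
    q=[proj('side',[*(C+a*x+b*y),z]) for x,y,z in pts]
    cv2.polylines(im,[((np.array(q)-o[:2]+.5)*s).round().astype(int)],True,col,1)
zb=p[2]-12
pl(p[:2],t,n,[(42,30,zb+42),(-42,30,zb+42),(-42,-30,zb+42),(42,-30,zb+42)],(255,0,255))
pl(p[:2],t,n,[(42,38,zb),(-42,38,zb),(-42,-38,zb),(42,-38,zb)],(0,165,255))
pl(D,AX,N,[(-135,68,10),(250,68,10),(250,-68,10),(-135,-68,10)],(0,0,255))
pl(D,AX,N,[(-122,46,18),(-38,42,18),(0,39.5,18),(0,-39.5,18),(-38,-42,18),(-122,-46,18)],(0,255,0))
cv2.imwrite('pics/pl.png',im)
E
```

```text
clock: 9.5
eef_pos: [465.3, 41.0, 50.4]
eef_rot: [-3.141, 0.002, -2.938]
wrist_force: [-0.0, -0.1, -3.2]
finger_gap: 59.7
finger_force: 30.0
shift units [0.009 0.001 0.568] twist (after shift) 0.0001 pose [465.3  41.   50.4] [-3.141  0.002 -2.938] F [-0.012 -0.057 -3.233] gap 59.7 t 9.5 j6 -1.76
D [543.225  57.059] cell [ 506.37  -288.777] [-0.27  -0.254 -0.261] dock yaws [0.185 0.199 0.199]
```

View pics/pl.png

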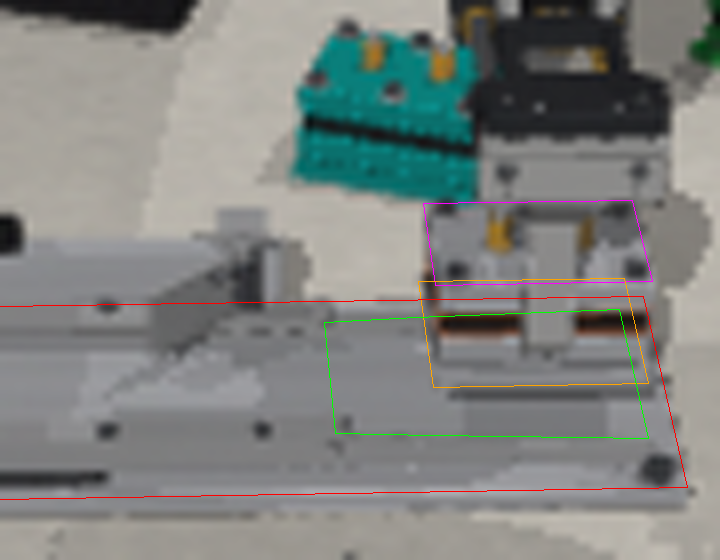

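The overlay agrees with the picture (cell flange at rows 385–395, bed corner (685,490), within ~1 native px). Lowering.

```bash

python3 -m jog '[[50,[0,0,0.2],0],[50,[0,0,0.2],0],[50,[0,0,0.1],0],[50,[0,0,0.03],0],[50,[0,0,0],0],[50,[0,0,0],0],[50,[0,0,0],0]]'
python3 to.py d -80 0 22
```

```text
clock: 10.25
eef_pos: [464.9, 40.9, 23.2]
eef_rot: [-3.141, 0.0, -2.938]
wrist_force: [0.2, 0.1, -4.2]
finger_gap: 60.0
finger_force: 30.0
shift units [0.001 0.    0.023] twist (after shift) 0.0001 pose [464.9  40.9  23.2] [-3.141  0.    -2.938] F [ 0.232  0.108 -4.242] gap 60.0 t 10.25 j6 -1.76
D [543.225  57.059] cell [ 506.37  -288.777] [-0.27  -0.254 -0.261] dock yaws [0.185 0.199 0.199]
```

```bash

python3 -m jog '[[50,[0,0,0.03],0],[50,[0,0,0],0],[50,[0,0,0],0]]'
```

```text
clock: 10.55
eef_pos: [465.2, 41.0, 22.0]
eef_rot: [-3.141, 0.001, -2.938]
wrist_force: [-1.0, -0.4, 5.7]
finger_gap: 59.8
finger_force: 30.0
```

Seated on the bed (z 22.0, floor felt). Release, rise, shut fingers.

```bash

python3 -m jog '[[94,[0,0,0],0],[94,[0,0,0],0],[94,[0,0,0],0],[94,[0,0,0],0],[94,[0,0,-0.2],0],[94,[0,0,-0.5],0],[94,[0,0,-0.5],0],[94,[0,0,-0.3],0],[0,[0,0,0],0],[0,[0,0,0],0],[0,[0,0,0],0]]'
python3 to.py d -155 7 100
python3 - <<'E'
from to import *
for n in('top','side'):
    camera(n)
    for r in regions_of(n,'cell_mid')[:4]:
        print(n,round(r['conf'],2),r['rect'],proj(n,[464.9,40.9,34]))
E
```

```text
clock: 11.65
eef_pos: [464.3, 40.9, 95.7]
eef_rot: [3.141, -0.001, -2.938]
wrist_force: [0.2, 0.3, -0.1]
finger_gap: 73.7
finger_force: 0.0
shift units [ 1.488  0.139 -0.085] twist (after shift) 0.0001 pose [464.3  40.9  95.7] [ 3.141 -0.001 -2.938] F [ 0.162  0.251 -0.099] gap 73.7 t 11.65 j6 -1.76
D [543.225  57.059] cell [ 506.37  -288.777] [-0.27  -0.254 -0.261] dock yaws [0.185 0.199 0.199]
top 0.8 [329.3, 240.3, 26.2, 22.4] [248.066 213.031]
top 0.67 [297.3, 197.1, 19.0, 23.0] [248.066 213.031]
side 0.94 [275.8, 191.1, 21.2, 21.8] [290.822 216.987]
side 0.85 [292.5, 218.3, 34.8, 25.3] [290.822 216.987]
side 0.63 [327.8, 176.6, 25.9, 23.3] [290.822 216.987]
```

```bash

python3 -m jog '[[0,[0.3,0.14,0],0],[0,[0.5,0,0],0],[0,[0.5,0,0],0],[0,[0.19,0,0],0],[0,[0,0,0.3],0],[0,[0,0,0.5],0],[0,[0,0,0.4],0],[0,[0,0,0.27],0],[0,[0,0,0],0],[0,[0,0,0],0]]' 30
python3 to.py d -135 7 22
```

```text
clock: 12.85
eef_pos: [390.8, 32.8, 23.2]
eef_rot: [3.142, -0.0, -2.938]
wrist_force: [0.1, -0.4, 0.9]
finger_gap: 0.8
finger_force: 0.0
shift units [-0.384  0.001  0.025] twist (after shift) 0.0001 pose [390.8  32.8  23.2] [ 3.142 -0.    -2.938] F [ 0.1   -0.364  0.886] gap 0.8 t 12.85 j6 -1.78
D [543.225  57.059] cell [ 506.37  -288.777] [-0.27  -0.254 -0.261] dock yaws [0.185 0.199 0.199]
```

```bash

python3 -m jog '[[0,[-0.05,0,0],0],[0,[-0.05,0,0],0],[0,[-0.05,0,0],0],[0,[-0.05,0,0],0],[0,[-0.05,0,0],0],[0,[-0.05,0,0],0],[0,[-0.05,0,0],0],[0,[-0.05,0,0],0],[0,[-0.05,0,0],0],[0,[-0.05,0,0],0],[0,[-0.05,0,0],0],[0,[-0.05,0,0],0],[0,[-0.05,0,0],0],[0,[-0.05,0,0],0],[0,[-0.05,0,0],0],[0,[-0.05,0,0],0]]'
python3 -m jog '[[0,[-0.04,0,0],0],[0,[-0.04,0,0],0],[0,[-0.04,0,0],0],[0,[-0.04,0,0],0],[0,[-0.04,0,0],0],[0,[-0.04,0,0],0],[0,[-0.04,0,0],0]]'
python3 to.py d -105 7 22
```

```text
clock: 14.45
eef_pos: [429.7, 40.9, 22.9]
eef_rot: [-3.142, -0.0, -2.938]
wrist_force: [-1.8, -0.3, -0.3]
finger_gap: 0.3
finger_force: 0.6
clock: 15.15
eef_pos: [443.4, 43.7, 22.9]
eef_rot: [3.142, -0.0, -2.938]
wrist_force: [-1.1, 1.1, -0.1]
finger_gap: 0.8
finger_force: 0.5
shift units [ 0.09  -0.001  0.018] twist (after shift) 0.0001 pose [443.4  43.7  22.9] [ 3.142 -0.    -2.938] F [-1.102  1.056 -0.095] gap 0.8 t 15.15 j6 -1.76
D [543.225  57.059] cell [ 506.37  -288.777] [-0.27  -0.254 -0.261] dock yaws [0.185 0.199 0.199]
```

```bash

python3 -m jog '[[0,[-0.03,0,0],0],[0,[-0.03,0,0],0],[0,[-0.03,0,0],0],[0,[-0.03,0,0],0],[0,[-0.03,0,0],0],[0,[-0.03,0,0],0],[0,[-0.03,0,0],0],[0,[-0.03,0,0],0]]'
python3 -m jog '[[0,[-0.03,0,0],0],[0,[-0.03,0,0],0],[0,[-0.03,0,0],0],[0,[-0.03,0,0],0],[0,[-0.03,0,0],0],[0,[-0.03,0,0],0]]'
python3 to.py d -105 7 22
```

```text
clock: 15.95
eef_pos: [455.1, 46.1, 23.0]
eef_rot: [-3.142, 0.0, -2.938]
wrist_force: [-1.4, -0.9, -0.3]
finger_gap: 0.9
finger_force: 0.6
clock: 16.55
eef_pos: [463.9, 47.9, 22.9]
eef_rot: [3.142, 0.0, -2.938]
wrist_force: [-1.7, -0.4, -0.9]
finger_gap: 0.4
finger_force: 0.6
shift units [ 0.51  -0.001  0.019] twist (after shift) 0.0001 pose [463.9  47.9  22.9] [ 3.142  0.    -2.938] F [-1.74  -0.431 -0.933] gap 0.4 t 16.55 j6 -1.75
D [543.225  57.059] cell [ 506.37  -288.777] [-0.27  -0.254 -0.261] dock yaws [0.185 0.199 0.199]
```

```bash

python3 -m jog '[[0,[-0.03,0,0],0],[0,[-0.03,0,0],0],[0,[-0.03,0,0],0],[0,[-0.03,0,0],0],[0,[-0.03,0,0],0],[0,[-0.03,0,0],0],[0,[-0.03,0,0],0],[0,[-0.03,0,0],0],[0,[-0.03,0,0],0],[0,[-0.03,0,0],0]]'
python3 -m jog '[[0,[-0.03,0,0],0],[0,[-0.03,0,0],0],[0,[-0.03,0,0],0],[0,[-0.03,0,0],0],[0,[-0.03,0,0],0],[0,[-0.03,0,0],0],[0,[-0.03,0,0],0],[0,[-0.03,0,0],0],[0,[-0.03,0,0],0],[0,[-0.03,0,0],0]]'
python3 to.py d -105 7 22
python3 - <<'E'
from to import *
camera('side')
for r in regions_of('side','cell_mid')[:3]: print(r['conf'],r['rect'])
p=D+AX*1; print(proj('side',[*p,34]))
E
```

```text
clock: 17.55
eef_pos: [478.6, 50.9, 22.9]
eef_rot: [-3.142, -0.0, -2.938]
wrist_force: [-1.5, -0.3, -0.4]
finger_gap: 0.5
finger_force: 0.6
clock: 18.55
eef_pos: [493.3, 54.0, 22.9]
eef_rot: [-3.142, -0.0, -2.938]
wrist_force: [-1.6, -1.3, -0.6]
finger_gap: 0.5
finger_force: 0.7
shift units [ 1.11  -0.001  0.019] twist (after shift) 0.0001 pose [493.3  54.   22.9] [-3.142 -0.    -2.938] F [-1.643 -1.336 -0.566] gap 0.5 t 18.55 j6 -1.74
D [543.225  57.059] cell [ 506.37  -288.777] [-0.27  -0.254 -0.261] dock yaws [0.185 0.199 0.199]
0.94 [328.6, 177.9, 28.9, 23.1]
0.73 [267.2, 190.8, 11.7, 18.6]
0.67 [267.0, 219.7, 30.7, 19.7]
[265.446 217.385]
```

```bash
R='x'
python3 -m jog '[[0,[-0.03,0,0],0],[0,[-0.03,0,0],0],[0,[-0.03,0,0],0],[0,[-0.03,0,0],0],[0,[-0.03,0,0],0],[0,[-0.03,0,0],0],[0,[-0.03,0,0],0],[0,[-0.03,0,0],0],[0,[-0.03,0,0],0],[0,[-0.03,0,0],0],[0,[-0.03,0,0],0],[0,[-0.03,0,0],0],[0,[-0.03,0,0],0],[0,[-0.03,0,0],0],[0,[-0.03,0,0],0],[0,[-0.03,0,0],0],[0,[-0.03,0,0],0],[0,[-0.03,0,0],0],[0,[-0.03,0,0],0],[0,[-0.03,0,0],0]]'
```

```text
clock: 20.65
eef_pos: [522.1, 59.5, 22.8]
eef_rot: [-3.141, -0.002, -2.938]
wrist_force: [-5.2, -5.9, 3.3]
finger_gap: 0.6
finger_force: 3.3
```

```bash

python3 -m jog '[[0,[-0.03,0,0],0],[0,[-0.03,0,0],0],[0,[-0.03,0,0],0],[0,[-0.03,0,0],0],[0,[-0.03,0,0],0],[0,[-0.03,0,0],0],[0,[-0.03,0,0],0],[0,[-0.03,0,0],0],[0,[-0.03,0,0],0],[0,[-0.03,0,0],0],[0,[-0.03,0,0],0],[0,[-0.03,0,0],0],[0,[-0.03,0,0],0],[0,[-0.03,0,0],0],[0,[-0.03,0,0],0],[0,[-0.03,0,0],0],[0,[-0.03,0,0],0],[0,[-0.03,0,0],0],[0,[-0.03,0,0],0],[0,[-0.03,0,0],0]]'
python3 to.py d -105 7 22
```

```text
clock: 22.65
eef_pos: [551.7, 65.6, 22.7]
eef_rot: [-3.141, -0.001, -2.938]
wrist_force: [-3.6, -5.1, 1.0]
finger_gap: 0.4
finger_force: 2.4
shift units [2.3   0.008 0.018] twist (after shift) 0.0001 pose [551.7  65.6  22.7] [-3.141 -0.001 -2.938] F [-3.644 -5.137  0.978] gap 0.4 t 22.65 j6 -1.72
D [543.225  57.059] cell [ 506.37  -288.777] [-0.27  -0.254 -0.261] dock yaws [0.185 0.199 0.199]
```

```bash

python3 -m jog '[[0,[-0.024,0,0],0],[0,[-0.024,0,0],0],[0,[-0.024,0,0],0],[0,[-0.024,0,0],0],[0,[-0.024,0,0],0],[0,[-0.024,0,0],0],[0,[-0.024,0,0],0],[0,[-0.024,0,0],0],[0,[-0.024,0,0],0],[0,[-0.024,0,0],0],[0,[-0.024,0,0],0],[0,[-0.024,0,0],0],[0,[-0.024,0,0],0],[0,[-0.024,0,0],0],[0,[-0.024,0,0],0],[0,[-0.024,0,0],0],[0,[-0.024,0,0],0],[0,[-0.024,0,0],0],[0,[-0.024,0,0],0],[0,[-0.024,0,0],0]]'
```

```text
clock: 24.65
eef_pos: [575.2, 70.4, 22.7]
eef_rot: [-3.141, -0.001, -2.938]
wrist_force: [-3.6, -4.4, 1.2]
finger_gap: 0.8
finger_force: 2.4
```

```bash

python3 -m jog '[[0,[-0.024,0,0],0],[0,[-0.024,0,0],0],[0,[-0.024,0,0],0],[0,[-0.024,0,0],0],[0,[-0.024,0,0],0]]'
python3 -m jog '[[0,[-0.024,0,0],0],[0,[-0.024,0,0],0],[0,[-0.024,0,0],0],[0,[-0.024,0,0],0],[0,[-0.024,0,0],0]]'
```

```text
clock: 25.15
eef_pos: [581.1, 71.6, 22.7]
eef_rot: [-3.141, -0.001, -2.938]
wrist_force: [-2.8, -4.5, 1.2]
finger_gap: 0.5
finger_force: 2.3
clock: 25.65
eef_pos: [586.9, 72.8, 22.7]
eef_rot: [-3.141, -0.001, -2.938]
wrist_force: [-4.3, -3.8, 0.2]
finger_gap: 0.1
finger_force: 2.3
```

```bash

for i in 1; do python3 -m jog '[[0,[-0.024,0,0],0],[0,[-0.024,0,0],0],[0,[-0.024,0,0],0],[0,[-0.024,0,0],0]]'; python3 -m jog '[[0,[-0.024,0,0],0],[0,[-0.024,0,0],0],[0,[-0.024,0,0],0],[0,[-0.024,0,0],0]]'; done
```

```text
clock: 26.05
eef_pos: [591.6, 73.8, 22.7]
eef_rot: [-3.141, -0.001, -2.938]
wrist_force: [-4.5, -4.9, 1.5]
finger_gap: 0.4
finger_force: 2.4
clock: 26.45
eef_pos: [596.3, 74.7, 22.7]
eef_rot: [-3.141, -0.001, -2.938]
wrist_force: [-4.4, -4.0, 1.3]
finger_gap: 0.8
finger_force: 2.5
```

```bash

python3 -m jog '[[0,[-0.024,0,0],0],[0,[-0.024,0,0],0],[0,[-0.024,0,0],0],[0,[-0.024,0,0],0]]'; python3 -m jog '[[0,[-0.024,0,0],0],[0,[-0.024,0,0],0],[0,[-0.024,0,0],0]]'
```

```text
clock: 26.85
eef_pos: [600.7, 75.6, 22.7]
eef_rot: [-3.141, -0.002, -2.938]
wrist_force: [-7.4, -5.0, 4.5]
finger_gap: 0.3
finger_force: 4.4
clock: 27.15
eef_pos: [604.0, 76.3, 22.7]
eef_rot: [-3.141, -0.003, -2.938]
wrist_force: [-8.7, -5.9, 5.2]
finger_gap: 0.2
finger_force: 5.0
```

```bash

python3 -m jog '[[0,[-0.024,0,0],0],[0,[-0.024,0,0],0],[0,[-0.024,0,0],0]]'
```

```text
clock: 27.45
eef_pos: [607.4, 76.9, 22.7]
eef_rot: [-3.141, -0.003, -2.938]
wrist_force: [-9.5, -6.2, 5.9]
finger_gap: 0.3
finger_force: 5.6
```

```bash

python3 -m jog '[[0,[-0.024,0,0],0],[0,[-0.024,0,0],0],[0,[-0.024,0,0],0]]'; python3 -m jog '[[0,[-0.024,0,0],0],[0,[-0.024,0,0],0]]'
```

```text
clock: 27.75
eef_pos: [610.8, 77.6, 22.7]
eef_rot: [-3.141, -0.003, -2.938]
wrist_force: [-11.6, -7.1, 6.2]
finger_gap: 0.1
finger_force: 6.2
clock: 27.95
eef_pos: [613.1, 78.1, 22.7]
eef_rot: [-3.141, -0.004, -2.938]
wrist_force: [-12.1, -7.0, 7.5]
finger_gap: 0.3
finger_force: 6.5
```

```bash

python3 -m jog '[[0,[-0.024,0,0],0],[0,[-0.024,0,0],0]]'; 
```

```text
clock: 28.15
eef_pos: [615.6, 78.6, 22.7]
eef_rot: [-3.141, -0.003, -2.939]
wrist_force: [-10.5, -7.8, 5.7]
finger_gap: 0.3
finger_force: 5.9
```

```bash

python3 -m jog '[[0,[-0.024,0,0],0]]'; 
```

```text
clock: 28.25
eef_pos: [616.8, 78.8, 22.7]
eef_rot: [-3.141, -0.003, -2.939]
wrist_force: [-10.3, -6.2, 5.9]
finger_gap: 0.4
finger_force: 6.0
```

```bash

python3 -m jog '[[0,[-0.02,0,0],0]]'; 
```

```text
clock: 28.35
eef_pos: [617.5, 79.0, 22.7]
eef_rot: [-3.141, -0.004, -2.939]
wrist_force: [-19.0, -9.2, 11.9]
finger_gap: 0.5
finger_force: 10.5
```

```bash

python3 -m jog '[[0,[-0.01,0,0],0]]'; 
```

```text
clock: 28.45
eef_pos: [617.5, 79.0, 22.7]
eef_rot: [-3.141, -0.005, -2.939]
wrist_force: [-20.3, -8.4, 12.6]
finger_gap: 0.6
finger_force: 10.5
```

Stop felt (about 21 N along the lane), after a dip that would be the flap shutting. Easing back.

```bash

python3 -m jog '[[0,[0,0,0],0],[0,[0.03,0,0],0],[0,[0.03,0,0],0],[0,[0.03,0,0],0],[0,[0.03,0,0],0],[0,[0.03,0,0],0],[0,[0.03,0,0],0],[0,[0.03,0,0],0],[0,[0.03,0,0],0],[0,[0.03,0,0],0],[0,[0.03,0,0],0]]'
python3 -m jog '[[0,[0.03,0,0],0],[0,[0.03,0,0],0],[0,[0.03,0,0],0],[0,[0.03,0,0],0]]'
python3 - <<'E'
from to import *
camera('side')
for q in('cell_mid','flap'):
  for r in regions_of('side',q)[:3]: print(q,r['conf'],r['rect'])
for x in (60,105,113,121): p=D+AX*x; print(x,proj('side',[*p,34]))
s=read_state(); print(AX@(s['eef_pos'][:2]-D))
E
```

```text
clock: 29.55
eef_pos: [604.6, 77.1, 23.1]
eef_rot: [3.142, 0.001, -2.938]
wrist_force: [0.4, 0.4, -0.4]
finger_gap: 0.6
finger_force: 0.0
clock: 29.95
eef_pos: [598.7, 75.7, 23.1]
eef_rot: [-3.142, 0.0, -2.938]
wrist_force: [-0.1, 0.1, 0.5]
finger_gap: 0.4
finger_force: 0.0
cell_mid 0.9 [326.3, 178.8, 28.8, 19.8]
cell_mid 0.65 [228.8, 218.4, 29.1, 24.5]
cell_mid 0.64 [275.0, 189.8, 25.8, 21.6]
flap 0.69 [295.0, 323.1, 27.8, 25.9]
60 [246.869 217.673]
105 [232.651 217.893]
113 [230.119 217.932]
121 [227.585 217.971]
58.072575282094625
```

```bash

python3 -m jog '[[0,[0.2,0,0],0],[0,[0.3,0,0],0],[0,[0.3,0,0],0],[0,[0,0,-0.3],0],[0,[0,0,-0.5],0],[0,[0,0,-0.6],0],[0,[0,0,-0.6],0],[0,[0.5,0,-0.5],0],[0,[0.8,0,0],0],[0,[0.8,0,0],0],[0,[0.8,0,0],0],[0,[0,0,0],0],[0,[0,0,0],0]]'
python3 - <<'E'
from to import *
a=camera('side')[190:245,195:275];b=rec('top',camera('top'),T,22,D-135*AX,2,-20,180,-75,75)
a=cv2.resize(a,(400,275),interpolation=cv2.INTER_CUBIC)
b=cv2.resize(b,(400,300));a=cv2.copyMakeBorder(a,0,25,0,0,cv2.BORDER_CONSTANT)
cv2.imwrite('pics/end.png',np.hstack([a,b])[:,:,::-1])
E
```

```text
clock: 31.4
eef_pos: [418.5, 38.4, 149.6]
eef_rot: [-3.141, 0.003, -2.938]
wrist_force: [0.6, -0.7, -0.0]
finger_gap: 0.6
finger_force: 0.0
```

View pics/end.png

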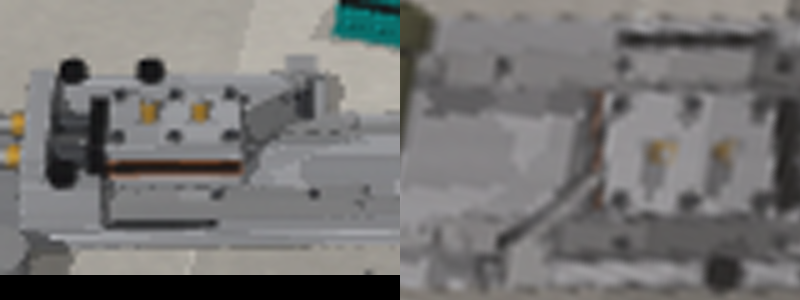

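The picture shows the cell against the contacts (left panel: block at 105–240, 90–190). The flap is shut behind it, its tip on the rear face at (595,175) in the right panel.

```bash
python3 -c "
from cell import *
print(sign_off())"
```

```text
the job is handed in; nothing more can be done
None
```

The silver test cell is in the dock against the sprung contacts, with the flap shut behind it in the last picture and the arm drawn clear; the peak push was about 22 N and the job was handed in at about 31 s of the 64 s, but `sign_off()` returned no verdict.

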